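# Pack the finished motors into the caddy

## Task

Pack the three finished green motors, the ones closed by a white face with two pins, into the caddy, each standing upright on the caddy's floor inside the black holder made for it: the wide round motor in the wide ring, the slim round one in the narrow ring, the square one in the square frame. Lower them in, do not drop them, and leave the three empty green shells standing where they are.

Things in the scene. Friction and masses are not known exactly. Their poses are not given: they have to be found in the camera images.
- motor_wide: finished motor: solid green upright block, round, 52 mm across, 50 mm tall, 160 g nominal, closed on top by a white face from which two thin steel pins stick up 10 mm more. Origin: centre of the underside; z up along its axis.
- motor_slim: finished motor: solid green upright block, round, 32 mm across, 50 mm tall, 160 g nominal, closed on top by a white face from which two thin steel pins stick up 10 mm more. Origin: centre of the underside; z up along its axis.
- motor_square: finished motor: solid green upright block, square, 40 x 40 mm, 50 mm tall, 160 g nominal, closed on top by a white face from which two thin steel pins stick up 10 mm more. Origin: centre of the underside; z up along its axis; x and y square to its side faces.
- shell_wide: empty motor shell, does not belong: green hollow cup, round, 52 mm across, 50 mm tall, walls 3 mm, open at the top, no white face and no pins. Light. Origin: centre of the underside; z up.
- shell_slim: empty motor shell, does not belong: green hollow cup, round, 32 mm across, 50 mm tall, walls 3 mm, open at the top, no white face and no pins. Light. Origin: centre of the underside; z up.
- shell_square: empty motor shell, does not belong: green hollow cup, square, 40 x 40 mm, 50 mm tall, walls 3 mm, open at the top, no white face and no pins. Light. Origin: centre of the underside; z up.
- caddy: the caddy: shallow aluminium tray, fixed to the table, 300 mm (its x) by 104 mm (its y), walls 4 mm thick and 18 mm high, floor 4 mm thick, a low bar grip at either end (reaching 167 mm from the centre, 15 mm high). The three black holders stand in it in one row along its x, 93 mm apart, in any order. Origin: centre of the underside.
- holder_wide: black holder fixed in the caddy: round ring, inside 68 mm, outside 78 mm across, for the wide round motor; 14 mm high, no bottom of its own, so a motor in it stands on the caddy's floor. Origin: its centre at the height of the caddy's floor (4 mm above the table), so a seated motor's origin coincides with it; z up.
- holder_slim: black holder fixed in the caddy: round ring, inside 48 mm, outside 58 mm across, for the slim round motor; 14 mm high, no bottom of its own, so a motor in it stands on the caddy's floor. Origin: its centre at the height of the caddy's floor (4 mm above the table), so a seated motor's origin coincides with it; z up.
- holder_square: black holder fixed in the caddy: square frame, inside 58 x 58 mm, outside 68 x 68 mm, its sides along the caddy's, for the square motor; 14 mm high, no bottom of its own, so a motor in it stands on the caddy's floor. Origin: its centre at the height of the caddy's floor (4 mm above the table), so a seated motor's origin coincides with it; z up.
Things that resemble listed ones, but are neither listed nor needed, are in the scene too. Leave any red look-alike of the holder_wide alone.

How it is judged (in metres and radians):
At the end, for the whole second after the job is handed in: Each finished motor stands upright (within 0.1 rad) and still on the caddy's floor (within 5 mm in height) in its own holder, its centre within 14 mm of the holder's; the three empty shells stand upright within 25 mm of where they began (horizontal distance between motor_wide and holder_wide below 0.014 m and z of motor_wide in the frame of holder_wide between -0.004 and 0.005 m and angle between each of motor_wide, motor_slim, motor_square's own z axis and vertical below 0.1 rad and linear speed of each of motor_wide, shell_wide, motor_slim, shell_slim, motor_square, shell_square below 0.02 m/s and angular speed of each of motor_wide, motor_slim, motor_square below 0.2 rad/s and distance of each of shell_wide, shell_slim, shell_square from where it was at the start of the episode below 0.025 m and angle between each of shell_wide, shell_slim, shell_square's own z axis and vertical below 0.15 rad and horizontal distance between motor_slim and holder_slim below 0.014 m and z of motor_slim in the frame of holder_slim between -0.004 and 0.005 m and horizontal distance between motor_square and holder_square below 0.014 m and z of motor_square in the frame of holder_square between -0.004 and 0.005 m); the robot touches nothing.
It fails at once if a motor is dropped into its holder instead of lowered (over 0.7 m/s there, a fall of some 25 mm) ((horizontal distance between motor_wide and holder_wide below 0.02 m and height (world z) of motor_wide below 0.05 m and linear speed of motor_wide above 0.7 m/s) or (horizontal distance between motor_slim and holder_slim below 0.02 m and height (world z) of motor_slim below 0.05 m and linear speed of motor_slim above 0.7 m/s) or (horizontal distance between motor_square and holder_square below 0.02 m and height (world z) of motor_square below 0.05 m and linear speed of motor_square above 0.7 m/s)).
It fails at once if an empty shell is shifted more than 25 mm (distance of any of shell_wide, shell_slim, shell_square from where it was at the start of the episode above 0.025 m).
It also fails if it takes over 77 s, if anything falls off the work surface, if the arm or the gripper's body presses on something with over 40 N, if the wrist force passes 120 N, or if a joint passes its speed limit or range.

## Robot

A 6-joint arm with a two-finger parallel gripper is mounted at the origin on the work surface. World frame = base frame: x ahead of the robot, y to its left, z up, the work surface at z = 0. Lengths are in mm, angles in rad, forces in N, time in s.
With the tool pointing down it reaches from about 350 to 775 mm from the base axis. Payload 7.3 kg.
Tool frame: the origin (TCP) lies on the mounting face of the last link; the fingertips stand 178 mm ahead of it and the grasp point (between the pads) lies 159 mm ahead of it; z points along the fingers, y is the line along which they close (so a half turn about z gives the same grasp; the last joint's range is limited). The gripper opens to 92 mm and grips with 3 to 60 N. Pads are 19 mm wide; open, the fingers measure 130 mm over their backs; the gripper's body (75 mm by 190 mm) begins 47 mm behind the grasp point.
Start: joints at [1.187, 0.342, 1.524, -0, 1.275, -0.146], TCP at [123.649, 510.234, 404.741] pointing down, gripper open.
Joint ranges: [-2.53, 2.53], [-0.77, 2.02], [0.04, 2.7], [-1, 4.14], [0.28, 2.66], [-3.11, 3.11]. Speed limits (rad/s): [2.57, 2.57, 3.14, 3.14, 3.14, 3.14].

## Interface

Orientations are given as [roll, pitch, yaw] about the fixed x, y, z axes, in that order (R = Rz(yaw) Ry(pitch) Rx(roll)).
In Python, from plant import bot, vision gives the robot as it stands. The module is installed in compiled form; this text tells all that it offers.
- The arm moves only by the shell command python3 -m crank 'ROWS'. ROWS is one flat JSON list of numbers that holds 1 to 5 rows one after another, with no inner brackets; each row has 5 numbers: the finger opening in mm, then dx, dy, dz in shares of 400 mm (1.0 is 400 mm), then a turn about the tool's z in shares of 180 degrees (1.0 is 180 degrees); each row is the pose to reach, as a shift and turn from the pose commanded when the command began, along the tool's axes at that moment; what a row does not reach only later rows make up. A row lasts 1/8 s, in which the tool goes at most 62.5 mm and 0.188 rad, less where a joint would pass 70% of its speed; a pose out of reach is approached as far as the arm can. The fingers move at their own pace and stop on an object; the grip force is fixed at half the most. Time passes only in rows, so rows that do not move let the fingers close. It prints the time, the measured TCP pose, the force, the opening and the grip force at its end. No shift or turn number may pass 1 either way. Input that does not fit is refused with a message, and nothing moves.
- bot.get_obs(): the state, without advancing time (a new reading comes with each control period).
- vision.capture(name): name is "scene" or "top" or "wrist"; returns a dict with "color" (480x640x3 uint8, red, green, blue), "K" (3x3 intrinsics, pixels), "R" (3x3) and "t" (3): a world point X has camera coordinates R X + t. Camera axes: x right, y down, z forward; pixel columns grow to the right and rows downward; lengths in mm; the calibration is good to about 2 mm. A picture is of the moment at which its call begins. There is no depth.
- bot.close_job(): hands the job in; it is judged then, once.
The state is a dict: "time": time; "joint_positions": joint angles; "dq": joint speeds; "tau": joint torques, N m; "tool_pos": TCP position; "tcp_rot": TCP orientation; "contact_force": force on the tool from outside, world axes, zero at the start; "moment": the same for the moment, N m; "grip_width": finger opening in mm; "finger_force": force on a finger pad.
Only numpy, scipy, OpenCV 4.12 (cv2) and the standard library are available. Lean on these libraries where they do the work, as an engineer would, in place of code of your own. Each camera call takes 0.05 s, during which the arm holds its last target. There are 200 camera calls.

## Working session

There is one attempt and no reset: what is moved stays moved. The work goes in short steps, Python scripts to look and compute and a shell command to move; the robot and the scene stay as the last step left them, time stands still between calls to the robot, and variables do not carry over. Pictures are saved under pics/ and viewed, at most 14 in all, crops included, and the job is handed in when it is done.

```bash
mkdir -p pics
python3 - <<'E'
from plant import bot, vision
import cv2
o=bot.get_obs();print(o['time'],o['tool_pos'],o['tcp_rot'],o['grip_width'])
for n in ("scene","top"):
    c=vision.capture(n);cv2.imwrite(f"pics/{n}0.png",c["color"][:,:,::-1]);print(n,c["K"].tolist(),c["R"].round(4).tolist(),c["t"])
E
```

```text
0.0 [123.60267969 510.10238022 404.04758713] [-3.14007404e+00 -1.94702957e-04  2.90376416e+00] 91.53748746228591
scene [[573.7574381430379, 0.0, 327.15153775366997], [0.0, 573.7574381430379, 246.66257182085315], [0.0, 0.0, 1.0]] [[0.5452, 0.8382, 0.0127], [0.57, -0.3595, -0.7388], [-0.6147, 0.4101, -0.6738]] [-265.26268385 -218.65829398 1334.62416418]
top [[583.2257994829473, 0.0, 323.5677423826023], [0.0, 583.2257994829473, 240.8108346329815], [0.0, 0.0, 1.0]] [[-0.0254, -0.9996, -0.0119], [-0.9827, 0.0272, -0.1832], [0.1835, 0.007, -0.983]] [  15.00355992  449.57802079 1164.12014162]
```

View pics/top0.png

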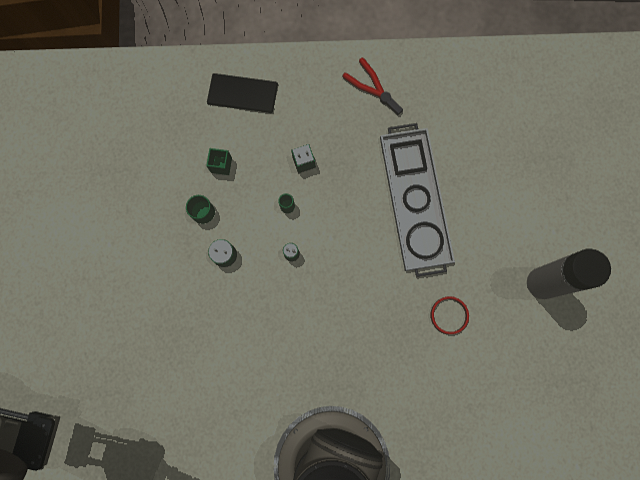

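View pics/scene0.png

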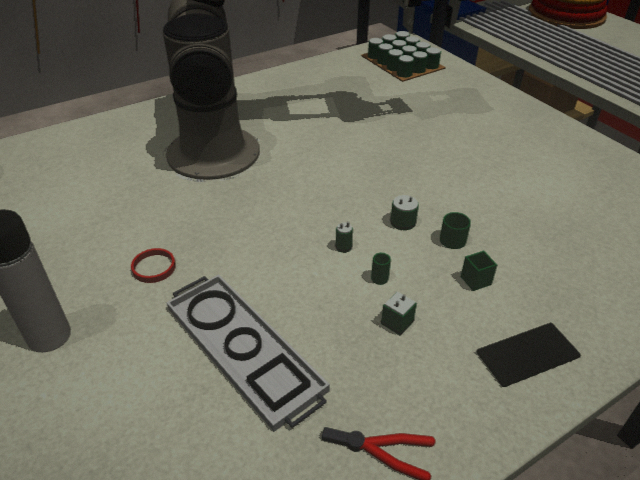

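Top view: the finished motors have white faces with pins: wide (222,252), slim (291,252) and square (304,158). The open green cups are shells: wide (201,209), slim (287,203) and square (219,161). The black holders are square (408,158), slim (417,198) and wide (425,240). The red ring at (450,316) is the look-alike and stays out of this. Next I'll measure these and confirm them in a crop.

```bash
cat > h.py <<'E'
import numpy as np, cv2
from plant import bot, vision
from scipy.spatial.transform import Rotation as Ro
def ray(c,uv,z):
    uv=np.atleast_2d(uv).astype(float)
    d=np.c_[uv,np.ones(len(uv))]@np.linalg.inv(c["K"]).T@c["R"]
    o=-c["R"].T@c["t"]
    return (o+d*((z-o[2])/d[:,2:]))[:,:2]
def proj(c,X):
    p=(c["R"]@np.asarray(X,float).T+c["t"][:,None]); p=c["K"]@p; return (p[:2]/p[2]).T
def blob(m,seed,r):
    """component of mask with most pixels within r of seed"""
    n,l=cv2.connectedComponents(m.astype(np.uint8))
    yy,xx=np.nonzero(l); k=np.hypot(xx-seed[0],yy-seed[1])<r
    i=np.bincount(l[yy[k],xx[k]]).argmax()
    ct=max(cv2.findContours((l==i).astype(np.uint8),0,2)[0],key=cv2.contourArea)
    return ct[:,0,:]
def delta(xy,zg,yaw):
    """tool-axis shift & turn from measured pose to place grasp point at xy,zg with tool yaw (mod pi)"""
    o=bot.get_obs(); R=Ro.from_euler('xyz',o['tcp_rot']).as_matrix()
    d=R.T@(np.array([*xy,zg+159])-o['tool_pos'])
    t=-(yaw-o['tcp_rot'][2]); t=(t+np.pi/2)%np.pi-np.pi/2
    return d.round(1),round(t,3)
E
python3 - <<'E'
from h import *
c=vision.capture("top");im=c["color"].astype(int)
hsv=cv2.cvtColor(c["color"],cv2.COLOR_RGB2HSV)
white=(hsv[...,2]>150)&(hsv[...,1]<40)
white=cv2.morphologyEx(white.astype(np.uint8),cv2.MORPH_CLOSE,np.ones((3,3)))
black=hsv[...,2]<70
green=(im[...,1]>im[...,0]*1.35)&(im[...,1]>25)
def rep(nm,m,s,r,z):
    ct=blob(m,s,r);w=ray(c,ct,z).astype(np.float32)
    print(nm,cv2.minEnclosingCircle(w)[0],cv2.minEnclosingCircle(w)[1]*2,'rect',cv2.minAreaRect(w))
for nm,s in dict(wide=(222,252),slim=(291,252),square=(304,158)).items():rep(nm,white,s,8,50)
for nm,s in dict(hsq=(408,158),hsl=(417,198),hwi=(425,240)).items():rep(nm,black,s,25,18)
for nm,s in dict(ssq=(219,161),swi=(201,209),ssl=(287,203)).items():rep(nm,green|black,s,12,50)
cv2.imwrite("pics/crop.png",cv2.resize(c["color"][120:285,180:460,::-1],None,fx=2.8,fy=2.8,interpolation=cv2.INTER_CUBIC))
E
```

```text
Traceback (most recent call last):
  File "h.py", line 15, in blob
    i=np.bincount(l[yy[k],xx[k]]).argmax()
ValueError: attempt to get argmax of an empty sequence
```

```bash
cat > m.py <<'E'
from h import *
c=dict(vision.capture("top"));im=c["color"].astype(int)
hsv=cv2.cvtColor(c["color"],cv2.COLOR_RGB2HSV)
cv2.imwrite("pics/crop.png",cv2.resize(c["color"][120:285,180:460,::-1],None,fx=2.8,fy=2.8,interpolation=cv2.INTER_CUBIC))
for p in [(222,246),(222,258),(291,256),(304,152),(315,185),(408,172),(417,211),(413,180),(219,161),(260,200)]: print(p,im[p[1],p[0]],hsv[p[1],p[0]])
E
python3 m.py
```

```text
(222, 246) [126 129 129] [ 90   6 129]
(222, 258) [127 129 129] [ 90   4 129]
(291, 256) [102 105 103] [ 70   7 105]
(304, 152) [130 132 133] [100   6 133]
(315, 185) [124 123 109] [ 28  31 124]
(408, 172) [35 35 32] [30 22 35]
(417, 211) [43 45 41] [45 23 45]
(413, 180) [126 129 128] [ 80   6 129]
(219, 161) [37 49 35] [56 73 49]
(260, 200) [125 124 109] [ 28  33 125]
```

View pics/crop.png

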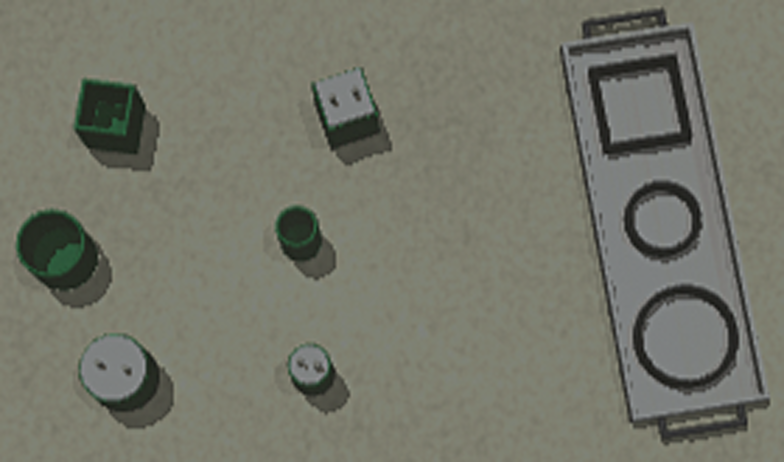

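The crop confirms it. White faces with two pins are at (345,95), (115,370) and (310,368). The other three green objects are open cups. All three holders are black.

```bash
cat > m.py <<'E'
from h import *
c=vision.capture("top");im=c["color"].astype(int);V=im.max(2)
white=(im[...,2]-im[...,0]>=-4)&(V>85)
white=cv2.morphologyEx(white.astype(np.uint8),cv2.MORPH_CLOSE,np.ones((5,5)))
black=V<70
green=(im[...,1]>im[...,0]*1.2)&(im[...,1]>25)
def rep(nm,m,s,r,z):
    ct=blob(m,s,r);w=ray(c,ct,z).astype(np.float32)
    r=cv2.minAreaRect(w); e=cv2.minEnclosingCircle(w)
    print(nm,'circ',np.round([*e[0],e[1]*2],1),'rect',np.round([*r[0],*r[1],r[2]],1))
for nm,s in dict(wide=(222,252),slim=(291,252),square=(304,158)).items():rep(nm,white,s,8,50)
for nm,s in dict(hsq=(408,158),hsl=(417,198),hwi=(425,240)).items():rep(nm,black,s,25,18)
for nm,s in dict(ssq=(219,161),swi=(201,209),ssl=(287,203)).items():rep(nm,green|black,s,12,50)
E
python3 m.py
```

```text
wide circ [433.3 215.3  50.9] rect [4.339e+02 2.169e+02 4.810e+01 4.730e+01 2.000e-01]
slim circ [432.4  72.3  30.5] rect [432.1  72.2  28.8  27.   88.4]
square circ [634.9  42.8  54.6] rect [634.8  42.8  38.5  38.9  16.5]
hsq circ [ 632.9 -185.    96.4] rect [ 631.9 -184.2   74.7   70.6    8.1]
hsl circ [ 540.5 -197.    61.1] rect [ 542.4 -196.5   57.1   59.4   25.3]
hwi circ [ 449.6 -209.3   79.9] rect [ 450.3 -209.2   75.4   77.8   42.9]
ssq circ [624.8 220.5  73. ] rect [624.8 219.9  51.8  56.   81.1]
swi circ [523.  257.7  65.9] rect [522.8 258.1  64.3  49.8  44. ]
ssl circ [530.4  78.   43.4] rect [530.6  78.1  42.6  31.3  20.5]
```

```bash
python3 -c "
from h import *
print(delta((433.7,216),130,.136))"
```

```text
(array([-370.7, -212.8,  115.5]), np.float64(-0.374))
```

Units first: shifts go in shares of 400 mm and turns go in shares of 180 degrees. So -250 mm / 400 = -0.625, -144 mm / 400 = -0.36, -0.374 rad / 3.1416 = -0.119.

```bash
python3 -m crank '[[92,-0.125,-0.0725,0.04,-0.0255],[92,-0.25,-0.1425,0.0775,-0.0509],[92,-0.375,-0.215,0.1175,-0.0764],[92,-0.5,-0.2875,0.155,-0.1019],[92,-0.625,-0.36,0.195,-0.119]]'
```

```text
refused: ROWS must be one flat list, 5 numbers to a row, no inner brackets. Nothing was moved.
```

The call was refused and nothing moved: it wants one flat list, 5 numbers to a row, no inner brackets. Same move again in that form.

```bash
python3 -m crank '[92,-0.125,-0.0725,0.04,-0.0255,92,-0.25,-0.1425,0.0775,-0.0509,92,-0.375,-0.215,0.1175,-0.0764,92,-0.5,-0.2875,0.155,-0.1019,92,-0.625,-0.36,0.195,-0.119]' && python3 -c "
from h import *
print(delta((433.7,216),130,.136))"
```

```text
time: 0.88
tool_pos: [333.8, 310.0, 326.5]
tcp_rot: [3.141, 0.001, -3.003]
contact_force: [0.8, 0.2, -0.2]
grip_width: 91.8
finger_force: 0.0
(array([ -85.9, -106.9,   37.5]), np.float64(0.002))
```

In the tool's units: -107 mm / 400 = -0.2675, -86 mm / 400 = -0.215.

```bash
python3 -m crank '[92,-0.07,-0.0875,0.03,0,92,-0.14,-0.175,0.0625,0,92,-0.215,-0.2675,0.0938,0,92,-0.215,-0.2675,0.0938,0]' && python3 -c "
from h import *
print(delta((433.7,216),40,.136))
c=vision.capture('wrist');cv2.imwrite('pics/w1.png',c['color'][:,:,::-1])"
```

```text
time: 1.38
tool_pos: [434.1, 215.1, 288.3]
tcp_rot: [-3.141, -0.001, -3.01]
contact_force: [-1.4, 0.1, -0.5]
grip_width: 91.7
finger_force: 0.0
(array([ 0.2,  1. , 89.3]), np.float64(-0.004))
```

View pics/w1.png

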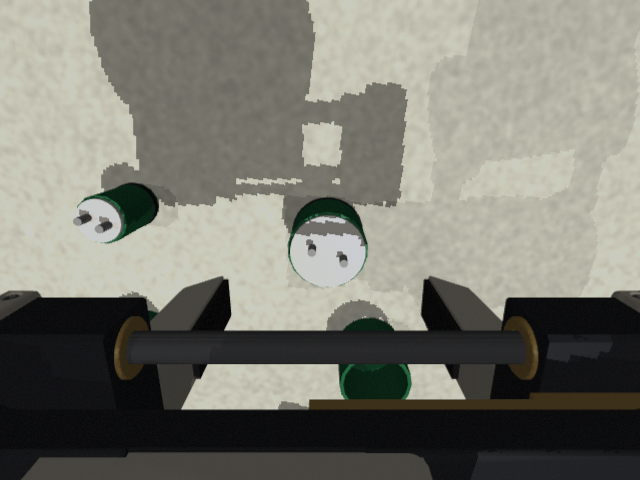

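Wrist view: the wide motor's face (328,245) is centred between the fingers, and the shell (375,370) is outside their path. I'll descend and close.

In the tool's units: 89 mm / 400 = 0.2225, 70 mm / 400 = 0.175.

```bash
python3 -m crank '[92,0,0.0013,0.1,0,92,0,0.0025,0.175,0,92,0,0.0025,0.2225,0,92,0,0.0025,0.2225,0,40,0,0.0025,0.2225,0]' && python3 -m crank '[40,0,0,0,0,40,0,0,0,0,40,0,0,0,0,40,0,0,0,0]'
```

```text
time: 2.05
tool_pos: [432.2, 218.8, 201.2]
tcp_rot: [3.141, 0.001, -3.004]
contact_force: [0.3, 0.5, 0.3]
grip_width: 86.0
finger_force: 0.0
time: 2.55
tool_pos: [432.4, 218.0, 200.5]
tcp_rot: [-3.142, 0.0, -3.005]
contact_force: [0.1, -1.0, 2.9]
grip_width: 51.1
finger_force: 30.0
```

In the tool's units: -100 mm / 400 = -0.25, -70 mm / 400 = -0.175.

```bash
python3 -m crank '[40,0,0,-0.075,0,40,0,0,-0.175,0,40,0,0,-0.25,0,40,0,0,-0.25,0]' && python3 -c "
from h import *
print(delta((450,-209.2),140,.136))"
```

```text
time: 3.05
tool_pos: [432.7, 218.2, 301.8]
tcp_rot: [3.141, 0.004, -3.005]
contact_force: [-0.5, 0.3, -2.6]
grip_width: 51.0
finger_force: 30.0
(array([  40.9, -425.8,    2.2]), np.float64(0.0))
```

In the tool's units: -260 mm / 400 = -0.65, -205 mm / 400 = -0.5125.

```bash
python3 -m crank '[40,0.0075,-0.1,0,0,40,0.0225,-0.2375,0,0,40,0.035,-0.375,0,0,40,0.05,-0.5125,0,0,40,0.0625,-0.65,0,0]' && python3 -m crank '[40,0.0125,-0.1375,0,0,40,0.025,-0.275,0,0,40,0.0375,-0.375,0,0,40,0.04,-0.415,0,0,40,0.04,-0.415,0,0]' && python3 -c "
from h import *
print(delta((450,-209.2),45,.136))"
```

```text
time: 3.68
tool_pos: [442.1, -44.5, 298.6]
tcp_rot: [3.14, -0.002, -3.005]
contact_force: [1.3, 0.3, -2.4]
grip_width: 51.9
finger_force: 30.0
time: 4.3
tool_pos: [449.2, -209.7, 298.9]
tcp_rot: [3.14, -0.002, -3.007]
contact_force: [0.7, 1.5, -2.2]
grip_width: 51.6
finger_force: 30.0
(array([-1. ,  0.3, 94.9]), np.float64(-0.001))
```

In the tool's units: 91 mm / 400 = 0.2275, 88 mm / 400 = 0.22.

```bash
python3 -m crank '[40,-0.0013,0,0.0875,0,40,-0.0025,0,0.1625,0,40,-0.0025,0,0.205,0,40,-0.0025,0,0.22,0,40,-0.0025,0,0.2275,0]' && python3 -m crank '[40,0,0,0.0025,0,40,0,0,0.005,0,40,0,0,0.0075,0,40,0,0,0.0075,0]'
```

```text
time: 4.92
tool_pos: [450.7, -208.5, 209.2]
tcp_rot: [3.141, -0.0, -3.004]
contact_force: [0.4, 0.3, -2.4]
grip_width: 51.4
finger_force: 30.0
time: 5.42
tool_pos: [450.5, -209.5, 206.3]
tcp_rot: [-3.142, 0.0, -3.006]
contact_force: [-0.2, 0.4, -2.2]
grip_width: 51.9
finger_force: 30.0
```

In the tool's units: 1.4 mm / 400 = 0.0035, 0.7 mm / 400 = 0.0018.

```bash
python3 -m crank '[40,0,0,0.0018,0,40,0,0,0.0035,0,40,0,0,0.0035,0]'; python3 -m crank '[75,0,0,0,0,75,0,0,0,0,75,0,0,0,0,75,0,0,0,0]' && python3 -m crank '[75,0,0,-0.075,0,75,0,0,-0.1875,0,75,0,0,-0.3,0,75,0,0,-0.3,0]' && python3 -c "
from h import *
print(delta((432.2,72.2),110,.136))"
```

```text
time: 5.8
tool_pos: [450.5, -209.4, 204.7]
tcp_rot: [3.141, -0.0, -3.005]
contact_force: [-0.6, -0.5, -2.4]
grip_width: 51.5
finger_force: 30.0
time: 6.3
tool_pos: [450.5, -209.4, 204.9]
tcp_rot: [-3.142, 0.0, -3.005]
contact_force: [0.3, 0.6, -0.3]
grip_width: 74.9
finger_force: 0.0
time: 6.8
tool_pos: [451.2, -209.8, 328.2]
tcp_rot: [-3.137, 0.006, -3.005]
contact_force: [-0.1, -0.5, -0.3]
grip_width: 74.9
finger_force: 0.0
(array([-19.2, 282.3,  57.9]), np.float64(0.0))
```

In the tool's units: 282 mm / 400 = 0.705, 227 mm / 400 = 0.5675.

```bash
python3 -m crank '[70,-0.01,0.1375,0,0,70,-0.02,0.2825,0.03,0,70,-0.03,0.425,0.075,0,70,-0.04,0.5675,0.12,0,70,-0.0475,0.705,0.145,0]' && python3 -m crank '[70,0,0,0,0,70,0,0,0,0]' && python3 -c "
from h import *
print(delta((432.2,72.2),40,.136))
c=vision.capture('wrist');cv2.imwrite('pics/w2.png',c['color'][:,:,::-1])
c=vision.capture('top');cv2.imwrite('pics/t2.png',cv2.resize(c['color'][120:285,180:460,::-1],None,fx=2.8,fy=2.8))"
```

```text
time: 7.42
tool_pos: [430.1, 74.3, 265.3]
tcp_rot: [3.141, -0.002, -3.006]
contact_force: [0.9, -0.2, 0.4]
grip_width: 70.2
finger_force: 0.0
time: 7.68
tool_pos: [430.9, 72.5, 266.3]
tcp_rot: [-3.142, -0.001, -3.004]
contact_force: [0.1, -0.2, -0.1]
grip_width: 69.9
finger_force: 0.0
(array([-1.3, -0.5, 67.3]), np.float64(0.001))
```

View pics/w2.png

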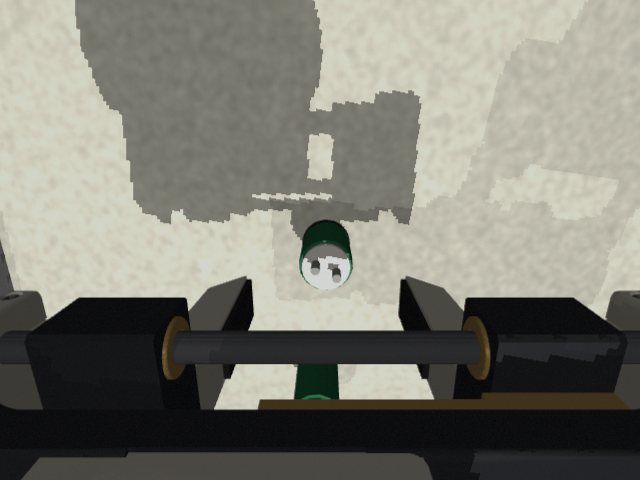

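View pics/t2.png

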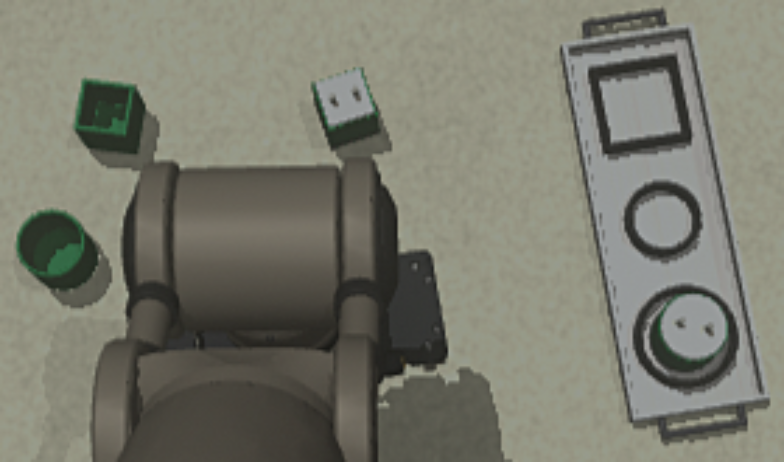

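The wide motor stands in the wide ring at crop (690,330). The slim motor (326,265) is centred between the fingers in the wrist view.

In the tool's units: 67 mm / 400 = 0.1675, 58 mm / 400 = 0.145.

```bash
python3 -m crank '[70,-0.0025,0,0.0875,0,70,-0.0025,-0.0013,0.145,0,70,-0.0025,-0.0013,0.1675,0,70,-0.0025,-0.0013,0.1675,0,20,-0.0025,-0.0013,0.1675,0]' && python3 -m crank '[20,0,0,0,0,20,0,0,0,0,20,0,0,0,0,20,0,0,0,0]' && python3 -m crank '[20,0,0,-0.075,0,20,0,0,-0.175,0,20,0,0,-0.25,0,20,0,0,-0.25,0]' && python3 -c "
from h import *
print(delta((541.2,-196.8),140,.136))"
```

```text
time: 8.4
tool_pos: [432.5, 71.9, 200.6]
tcp_rot: [-3.141, 0.002, -3.006]
contact_force: [-0.7, 0.2, 0.4]
grip_width: 63.9
finger_force: 0.0
time: 8.9
tool_pos: [432.2, 72.3, 200.0]
tcp_rot: [3.141, 0.0, -3.005]
contact_force: [-0.4, 0.7, 1.9]
grip_width: 31.5
finger_force: 30.0
time: 9.4
tool_pos: [432.5, 72.2, 301.3]
tcp_rot: [-3.141, 0.004, -3.005]
contact_force: [-0.8, -0.2, -2.3]
grip_width: 31.6
finger_force: 30.0
(array([ -71.1, -281.3,    2.8]), np.float64(0.0))
```

In the tool's units: -281 mm / 400 = -0.7025, -225 mm / 400 = -0.5625.

```bash
python3 -m crank '[20,-0.0325,-0.125,0,0,20,-0.07,-0.27,0,0,20,-0.1075,-0.4175,0,0,20,-0.1425,-0.5625,0,0,20,-0.1775,-0.7025,0,0]' && python3 -m crank '[20,0,0,0,0,20,0,0,0,0]' && python3 -c "
from h import *
print(delta((541.2,-196.8),45,.136))"
```

```text
time: 10.02
tool_pos: [540.7, -198.4, 297.5]
tcp_rot: [3.14, -0.002, -3.006]
contact_force: [1.1, -0.1, -2.0]
grip_width: 31.2
finger_force: 30.0
time: 10.28
tool_pos: [539.9, -196.2, 297.7]
tcp_rot: [3.139, -0.003, -3.006]
contact_force: [1.0, 0.1, -2.4]
grip_width: 31.2
finger_force: 30.0
(array([-1.5, -1.1, 93.7]), np.float64(-0.0))
```

In the tool's units: 90 mm / 400 = 0.225, 87 mm / 400 = 0.2175.

```bash
python3 -m crank '[20,-0.0025,-0.0013,0.0875,0,20,-0.0025,-0.0013,0.1625,0,20,-0.0025,-0.0013,0.2025,0,20,-0.0025,-0.0013,0.2175,0,20,-0.0025,-0.0013,0.225,0]' && python3 -m crank '[20,0,0,0.0025,0,20,0,0,0.005,0,20,0,0,0.0063,0,20,0,0,0.0063,0]'
```

```text
time: 10.9
tool_pos: [541.9, -196.7, 210.2]
tcp_rot: [-3.141, 0.001, -3.005]
contact_force: [0.7, 0.4, -2.5]
grip_width: 31.6
finger_force: 30.0
time: 11.4
tool_pos: [541.7, -197.0, 207.4]
tcp_rot: [-3.142, 0.0, -3.005]
contact_force: [-0.6, 0.1, -2.8]
grip_width: 31.3
finger_force: 30.0
```

In the tool's units: 2.8 mm / 400 = 0.007, 2 mm / 400 = 0.005.

```bash
python3 -m crank '[20,0,0,0.0025,0,20,0,0,0.005,0,20,0,0,0.007,0,20,0,0,0.007,0]'; python3 -m crank '[60,0,0,0,0,60,0,0,0,0,60,0,0,0,0,60,0,0,0,0]' && python3 -m crank '[60,0,0,-0.075,0,60,0,0,-0.1875,0,60,0,0,-0.3,0,60,0,0,-0.3,0]' && python3 -c "
from h import *
print(delta((634.9,42.8),110,np.radians(16.5)))"
```

```text
time: 11.9
tool_pos: [541.6, -196.9, 204.4]
tcp_rot: [3.141, -0.0, -3.005]
contact_force: [0.6, -0.2, -2.1]
grip_width: 31.6
finger_force: 30.0
time: 12.4
tool_pos: [541.7, -196.9, 204.6]
tcp_rot: [-3.142, 0.0, -3.005]
contact_force: [-0.8, -0.1, 0.3]
grip_width: 59.6
finger_force: 0.0
time: 12.9
tool_pos: [542.4, -197.2, 328.5]
tcp_rot: [-3.137, 0.007, -3.005]
contact_force: [0.7, -0.2, -0.0]
grip_width: 59.9
finger_force: 0.0
(array([-123.9,  225.5,   59.2]), np.float64(-0.152))
```

In the tool's units: 226 mm / 400 = 0.565, 182 mm / 400 = 0.455, -0.152 rad / 3.1416 = -0.0484.

```bash
python3 -m crank '[78,-0.0625,0.1125,0,-0.0095,78,-0.125,0.225,0.03,-0.0191,78,-0.1875,0.34,0.075,-0.0318,78,-0.25,0.455,0.12,-0.0414,78,-0.31,0.565,0.1475,-0.0484]' && python3 -m crank '[78,0,0,0,0,78,0,0,0,0]' && python3 -c "
from h import *
print(delta((634.9,42.8),40,np.radians(16.5)))
c=vision.capture('wrist');cv2.imwrite('pics/w3.png',c['color'][:,:,::-1])"
```

```text
time: 13.52
tool_pos: [633.7, 45.5, 263.2]
tcp_rot: [3.141, -0.003, -2.852]
contact_force: [0.5, -0.7, 0.4]
grip_width: 77.9
finger_force: 0.0
time: 13.78
tool_pos: [633.5, 43.6, 264.6]
tcp_rot: [3.141, -0.002, -2.853]
contact_force: [-0.2, 0.5, 0.8]
grip_width: 78.1
finger_force: 0.0
(array([-1.2, -1.2, 65.6]), np.float64(0.001))
```

View pics/w3.png

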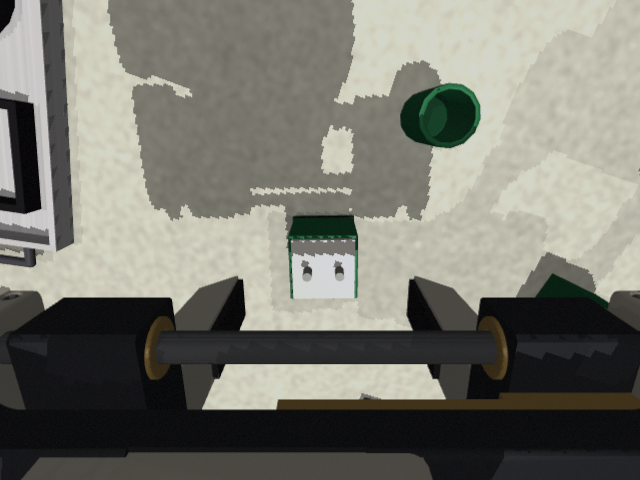

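The square motor (323,265) is centred between the fingers and square to them. The slim shell (445,115) is clear.

In the tool's units: 65 mm / 400 = 0.1625, 57 mm / 400 = 0.1425.

```bash
python3 -m crank '[78,-0.0025,-0.0013,0.0875,0,78,-0.0025,-0.0025,0.1425,0,78,-0.0025,-0.0025,0.1625,0,78,-0.0025,-0.0025,0.1625,0,25,-0.0025,-0.0025,0.1625,0]' && python3 -m crank '[25,0,0,0,0,25,0,0,0,0,25,0,0,0,0,25,0,0,0,0]' && python3 -m crank '[25,0,0,-0.075,0,25,0,0,-0.175,0,25,0,0,-0.25,0,25,0,0,-0.25,0]' && python3 -c "
from h import *
print(delta((632.6,-184.3),140,.136))"
```

```text
time: 14.45
tool_pos: [635.4, 42.7, 201.8]
tcp_rot: [-3.141, 0.002, -2.854]
contact_force: [0.4, -0.3, 0.4]
grip_width: 72.2
finger_force: 0.0
time: 14.95
tool_pos: [635.1, 43.1, 200.7]
tcp_rot: [-3.142, 0.0, -2.853]
contact_force: [-0.3, -0.5, 2.0]
grip_width: 39.9
finger_force: 30.0
time: 15.45
tool_pos: [635.6, 43.2, 302.9]
tcp_rot: [-3.14, 0.005, -2.853]
contact_force: [-0.3, -0.2, -0.6]
grip_width: 39.5
finger_force: 30.0
(array([  67.5, -217.2,    3.9]), np.float64(0.152))
```

In the tool's units: -217 mm / 400 = -0.5425, -174 mm / 400 = -0.435, 0.152 rad / 3.1416 = 0.0484.

```bash
python3 -m crank '[25,0.0325,-0.1075,0,0.0095,25,0.0675,-0.2175,0,0.0191,25,0.1,-0.325,0,0.0318,25,0.135,-0.435,0,0.0414,25,0.1688,-0.5425,0,0.0484]' && python3 -m crank '[25,0,0,0,0,25,0,0,0,0]' && python3 -c "
from h import *
print(delta((632.6,-184.3),45,.136))"
```

```text
time: 16.08
tool_pos: [631.5, -185.5, 298.3]
tcp_rot: [3.14, -0.003, -3.006]
contact_force: [-0.3, -0.5, -1.8]
grip_width: 39.7
finger_force: 30.0
time: 16.32
tool_pos: [631.7, -183.7, 298.8]
tcp_rot: [3.14, -0.002, -3.006]
contact_force: [1.1, -0.5, -1.7]
grip_width: 40.0
finger_force: 30.0
(array([-1. , -0.9, 94.8]), np.float64(-0.0))
```

In the tool's units: 90 mm / 400 = 0.225, 87 mm / 400 = 0.2175.

```bash
python3 -m crank '[25,-0.0013,-0.0013,0.0875,0,25,-0.0013,-0.0013,0.1625,0,25,-0.0013,-0.0013,0.2025,0,25,-0.0013,-0.0013,0.2175,0,25,-0.0013,-0.0013,0.225,0]' && python3 -m crank '[25,0,0,0.0025,0,25,0,0,0.005,0,25,0,0,0.0075,0,25,0,0,0.0075,0]'
```

```text
time: 16.95
tool_pos: [633.0, -184.2, 211.0]
tcp_rot: [-3.141, 0.001, -3.005]
contact_force: [0.0, -1.1, -0.9]
grip_width: 39.7
finger_force: 30.0
time: 17.45
tool_pos: [632.6, -184.6, 207.6]
tcp_rot: [3.142, 0.0, -3.005]
contact_force: [0.1, 0.3, -0.2]
grip_width: 39.8
finger_force: 30.0
```

In the tool's units: 1.4 mm / 400 = 0.0035, 0.7 mm / 400 = 0.0018.

```bash
python3 -m crank '[25,0,0,0.0018,0,25,0,0,0.0035,0,25,0,0,0.0035,0]'; python3 -m crank '[25,0,0,0.0018,0,25,0,0,0.003,0,25,0,0,0.003,0]'; python3 -c "
from h import *
c=vision.capture('scene');cv2.imwrite('pics/s3.png',cv2.resize(c['color'][240:440,140:420,::-1],None,fx=2.8,fy=2.8))"
```

```text
time: 17.82
tool_pos: [632.6, -184.5, 206.0]
tcp_rot: [3.141, -0.0, -3.005]
contact_force: [0.1, -0.4, -1.5]
grip_width: 39.8
finger_force: 30.0
time: 18.2
tool_pos: [632.6, -184.5, 204.8]
tcp_rot: [3.141, -0.0, -3.005]
contact_force: [-0.5, -0.1, -1.3]
grip_width: 39.7
finger_force: 30.0
```

View pics/s3.png

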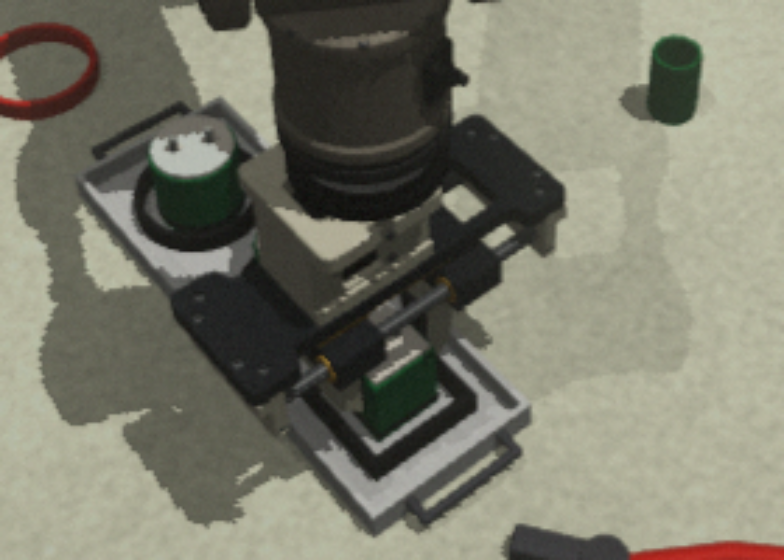

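The square motor stands inside the square frame (400,390), with floor visible around it. Releasing and backing off.

In the tool's units: 190 mm / 400 = 0.475, 180 mm / 400 = 0.45.

```bash
python3 -m crank '[66,0,0,0,0,66,0,0,0,0,66,0,0,0,0,66,0,0,0,0]' && python3 -m crank '[66,0,0,-0.075,0,66,0,0,-0.2,0,66,0,0,-0.35,0,66,0,0,-0.4,0]' && python3 -m crank '[66,0.125,0,0,0,66,0.2625,0,0,0,66,0.4,0.15,0,0,66,0.45,0.2875,0,0,66,0.475,0.425,0,0]' && python3 -m crank '[66,0.05,0.125,0,0,66,0.05,0.125,0,0,66,0.05,0.125,0,0]'
python3 - <<'E'
from h import *
for n in('top','scene'):
    c=vision.capture(n)['color'][:,:,::-1]
    c=c[120:285,180:460] if n=='top' else c[180:440,140:520]
    cv2.imwrite(f'pics/{n}9.png',cv2.resize(c,None,fx=2.1,fy=2.1))
E
```

```text
time: 18.75
tool_pos: [632.6, -184.5, 205.0]
tcp_rot: [-3.142, 0.0, -3.005]
contact_force: [0.3, 0.6, 0.1]
grip_width: 65.4
finger_force: 0.0
time: 19.25
tool_pos: [632.9, -184.6, 369.8]
tcp_rot: [-3.138, 0.006, -3.005]
contact_force: [1.1, -0.1, -1.3]
grip_width: 66.0
finger_force: 0.0
time: 19.88
tool_pos: [422.0, -47.3, 365.2]
tcp_rot: [-3.142, 0.001, -3.008]
contact_force: [1.1, 0.1, -0.4]
grip_width: 66.3
finger_force: 0.0
time: 20.25
tool_pos: [397.4, -1.5, 365.3]
tcp_rot: [-3.141, 0.002, -3.005]
contact_force: [0.1, 0.3, -0.1]
grip_width: 66.0
finger_force: 0.0
```

View pics/top9.png

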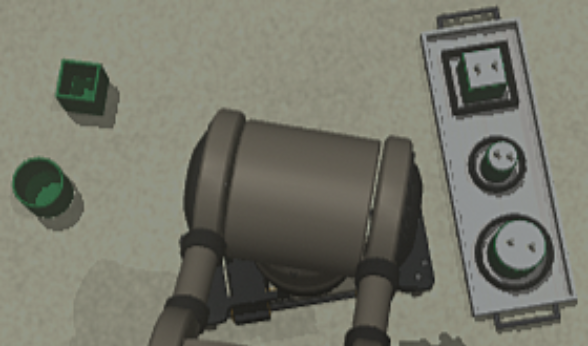

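View pics/scene9.png

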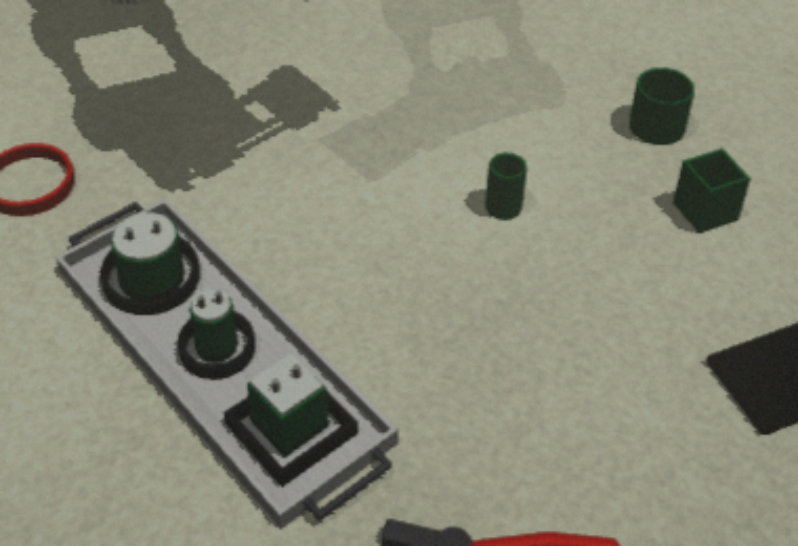

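All three motors stand upright in their holders: wide at scene crop (148,260), slim at (215,335) and square at (288,405). The shells at (507,185), (662,105) and (712,190) haven't moved.

```bash
python3 -c "
from plant import bot
print(bot.close_job())"
```

```text
the job is handed in; nothing more can be done
None
```

The three finished motors were lowered upright into their own holders, the empty shells stayed where they were, and the job was handed in at about 20 s; the hand-in returned no verdict.

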